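Shift the strip slitter's feed lever through its H-gate into second speed

ROBOT

A 7-joint arm with a two-finger parallel gripper is mounted at the origin on the work surface. World frame = base frame: x ahead of the robot, y to its left, z up, the work surface at z = 0. Lengths are in m, angles in degrees, forces in N, time in s.
With the tool pointing down it reaches from about 0.35 to 0.775 m from the base axis. Payload 3.1 kg.
Tool frame: the origin (TCP) lies on the centre line of the jaws, within the pads' length; the fingertips stand 17 mm ahead of it and the grasp point (between the pads) lies 2 mm behind it (robot.tip_reach is the distance from the TCP to the fingertips, in m); z points along the fingers, y is the direction in which the jaws open and shut (so a half turn about z gives the same grasp; the last joint's range is limited). The gripper opens to 85 mm and grips with 20 to 120 N. Pads are 22 mm wide; open, the fingers measure 114 mm over their backs; the gripper's body (76 mm by 85 mm) begins 54 mm behind the grasp point. The pads swing forward as they close: fully open they stand 13 mm farther back than shut.
Start: joints at [69.861, 17.813, 0.802, 86.603, -0.252, 75.585, -1.558], TCP at [0.168, -0.524, 0.248] pointing down, gripper open.
Joint ranges: [-154.91, 154.91], [-16.99, 109.72], [-72.82, 74.43], [7.12, 147.25], [-82.49, 262.49], [11.32, 116.49], [-174.64, 174.64]. Speed limits (degrees/s): [159.86, 159.86, 180, 180, 180, 180, 180].

INTERFACE

Orientations are given as [roll, pitch, yaw] about the fixed x, y, z axes, in that order (R = Rz(yaw) Ry(pitch) Rx(roll)).
In Python, from station import robot, fingers, vision, workorder, recognise gives the robot as it stands. Calls block until the motion is done:
- robot.move_to(position, orientation): joint-space move of the TCP to a pose.
- robot.line_to(position, orientation=None, velocity=0.15, f_stop=None): straight line of the TCP; orientation=None keeps the orientation; velocity is the mean speed in m/s. With f_stop (N) it stops when the force on the tool has changed by that much, and returns True; else False.
- robot.move_j(angles): joint-space move.
- fingers.gripper_to(opening, force=None): opening from 0.0 (shut) to 1.0 (fully open); force is the grip in N (None keeps the last); returns when the fingers have stopped.
- robot.pause(seconds).
- robot.inverse_kinematics(position, orientation): joint angles nearest the present ones, or None.
- vision.grab_frame(name): name is "scene" or "top" or "wrist"; returns the picture (480x640x3 uint8, red, green, blue); there is no depth.
- vision.calibration(name): a dict with "mtx" (3x3 intrinsics, pixels), "extrinsics" (4x4, takes a point from world to camera coordinates); the wrist camera has in their place "T_tool_cam" (4x4, takes a point from camera to tool coordinates, whose origin is the TCP and whose axes are the flange's). Camera axes: x right, y up, looking along -z (the intrinsics and any distortion apply to the point x, -y, -z); pixel columns grow to the right and rows downward; lengths in m; the calibration is good to about 2 mm. The wrist camera is an equidistant fisheye: a pixel r from the principal point sees the ray r / f radians off the axis. A picture is of the moment at which its call begins: read the wrist's pose just before it. calibration takes no time and is no camera call.
A pose or a line that the arm cannot do raises robot.PlanningError and nothing moves.
- workorder.close_job(): hands the job in, once; it reports no verdict.
Trained networks look in the newest picture that a camera, given by its name, has taken for a name from the list of things; names that differ only in an ending like _2 or _b are one class to them, and where a whole thing is asked for, a point or a joint stands for the part that bears it (a point fixed in the world has none). Each returns a list of dicts, best first, with "p" (0 to 1); they miss things now and then, are a little off and sometimes report something else, mostly with a low value. They report only what shows in the picture. A call takes as long as a camera call.
- recognise(label, camera): "rect" ([centre column, centre row, width, height] in pixels, round what is visible of it).
Readings, each from a call of its own:
- robot.current_time_s(): time.
- robot.current_joint_positions(): joint angles.
- robot.current_dq(): joint speeds.
- robot.current_joint_torque(): joint torques, N m.
- robot.current_tool_pos(): TCP position.
- robot.current_eef_rot(): TCP orientation.
- robot.current_contact_force(): force on the tool from outside, world axes, zero at the start.
- robot.current_torque(): the same for the moment, N m.
- robot.current_finger_gap(): opening from 0.0 (shut) to 1.0 (fully open).
Only numpy, scipy, OpenCV 4.12 (cv2) and the standard library are available. Lean on these libraries where they do the work, as an engineer would, in place of code of your own. Each camera call takes 0.05 s, during which the arm holds its last target.

TASK

Set the strip slitter to second speed: push its feed lever with your fingertips through the H-gate, from the pair of slots it stands in, across the neutral channel, and fully home into the slot on the roll side at the end nearest the robot (two pips). Only push the lever, never grip it, and do not run it into any other speed slot on the way. Leave the things standing on and around the machine as they are, and let go of the lever at the end.

Things in the scene. Friction and masses are not known exactly. Their poses are not given: they have to be found in the camera images.
- slitter: Bench strip slitter in grey enamel, bolted down. Origin on the table, straight below the centre of the H-gate. Its x axis points away from the robot (turned up to 0.3 rad either way), y to the left towards the rolls, z up. Gear case: x -123 to 123 mm, y -123 to 108 mm, flat top 125 mm above the table with the steel gate plate, 106 x 84 mm (x, y), in its middle. Motor behind the case, up to 139 mm high.
- roll_head (a point): Top of the near adjusting knob of the roll head, 200 mm above the table, its highest part (118 mm left of the gate centre). The roll head reaches left from here to y = 440 mm in the slitter's frame.
- gate_center (a point): Centre of the H-gate, in the middle of the neutral channel, on the plate's upper face (146 mm above the table). Two slots run along the slitter's x, their middles 16.5 mm to the left and right (+y, -y), joined half-way by the neutral channel along y. Steel tongues 16 mm wide part the slots; the channel is 19 mm wide, the lever's shaft 10 mm thick. Axes as the slitter's.
- second_slot (a point): The goal: where the shaft passes the plate's upper face when home in second speed (21.7 mm towards the robot and 16.5 mm left of gate_center). Speeds: first = roll side (+y), far end (+x); second = roll side, near end (-x); third = other side, far end; fourth = other side, near end; one to four black pips beside the slot ends.
- grip_mid (a point): Middle of the lever's grip, on its axis, which is this point's z axis. The grip is black plastic with a broad flat rib (15 mm wide) on each of its four sides, 27 mm over the ribs along x and along y, 62 mm long. This point is 116 mm from the pivot and 43 mm above the plate when the lever is upright; the grip begins 12 mm and ends 74 mm above the plate.
- lever_pivot (a point): The fixed point in the case about which the lever swings in both directions, 73 mm below gate_center (73 mm above the table). The lever stays wherever it is left (no springs or detents) and takes about 3 to 5 N at the grip to move.
- lever_along (a joint): Lean of the lever along the slitter's x, rad: positive leans away from the robot, 0 is upright, neutral. Ends at -0.30 (home in second or fourth; 34 mm at grip_mid) and +0.30 (home in first or third). The shaft can cross between the slots only while this is within about 0.06 of 0. At the start anywhere from -0.30 to 0.30.
- lever_across (a joint): Lean of the lever along the slitter's y, rad: positive leans to the rolls, ends at -0.24 and 0.24 (28 mm at grip_mid). In the roll-side slots it is about 0.19 to 0.24, in the other slots -0.24 to -0.19; between these only in the neutral channel. At the start about -0.22: in the right-hand slots (third, fourth or between).
- oil_bottle: Small clear oil bottle with a black cap, 30 mm in diameter, 75 mm tall, standing on the far right corner of the case top. Origin: centre of its underside. To be left alone.
- bobbin: Pale thread bobbin, 30 mm in diameter, 30 mm tall, standing on the near left corner of the case top. Origin: centre of its underside. To be left alone.
- eyelet_tin: Round brass tin, 34 mm in diameter, 32 mm tall, on the far left corner of the case top. Origin: centre of its underside. To be left alone.
- mug: Steel mug, 80 mm in diameter, 85 mm tall, on the table right of the machine. Origin: centre of its underside. To be left alone.
- thread_cone: White thread cone, 68 mm in diameter at the foot, 125 mm tall, on the table right of the machine. Origin: centre of its underside. To be left alone.
- screwdriver: Screwdriver with a green handle, lying along the run-out table behind the rolls, 110 mm above the bench. To be left alone.
- glue_brush: Flat brush with a wooden handle, 170 mm long, lying on the table close along the right side of the machine. To be left alone.

How it is judged (in metres and radians):
At the end, for the whole second after the job is handed in: The lever is at rest in the second-speed slot: lever_across above 0.16 and lever_along below -0.25, each slower than 0.05 rad/s (within 0.05 rad, about 6 mm at the grip, of the end of the slot) (value of joint lever_across above 0.16 rad and value of joint lever_along below -0.25 rad and velocity of joint lever_across between -0.05 and 0.05 rad/s and velocity of joint lever_along between -0.05 and 0.05 rad/s); the robot touches nothing.
It fails at once if the lever is gripped (the fingers press on opposite sides of its grip) ((contact force between the fingers and lever_across_c1 above 1 N and contact force between the fingers and lever_across_c2 above 1 N) or (contact force between the fingers and lever_across_c3 above 1 N and contact force between the fingers and lever_across_c4 above 1 N)).
It fails at once if the lever is run into first speed (value of joint lever_across above 0.1 rad and value of joint lever_along above 0.2 rad).
It fails at once if the lever is run into third or fourth speed, other than the one it stood in (value of joint lever_across below -0.1 rad and (value of joint lever_along above 0.2 rad or value of joint lever_along below -0.2 rad) and distance of grip_mid from where it was at the start of the episode above 0.025 m).
It fails at once if a bystander is shifted, lifted or carried (more than 25 mm) (distance of any of oil_bottle, bobbin, eyelet_tin, mug, thread_cone, screwdriver, glue_brush from where it was at the start of the episode above 0.025 m).
It fails at once if a standing bystander is knocked over (angle between any of oil_bottle, bobbin, eyelet_tin, mug, thread_cone's own z axis and vertical above 0.5 rad).
It also fails if it takes over 48 s, if anything falls off the work surface, if the arm or the gripper's body presses on something with over 40 N, if the wrist force passes 120 N, or if a joint passes its speed limit or range.

## Working session

There is one attempt and no reset: what is moved stays moved. The work goes in short steps, each a Python script; the robot and the scene stay as the last script left them, time stands still between calls to the robot, and variables do not carry over. Pictures are saved under pics/ and viewed, and the job is handed in when it is done.

```bash
ls; mkdir -p pics; cat > h.py <<'E'
import numpy as np, cv2
from station import robot, fingers, vision, workorder, recognise
def save(n,im): cv2.imwrite('pics/'+n+'.png',im[:,:,::-1])
E
python3 - <<'E'
from h import *
for c in ['scene','top','wrist']:
    im=vision.grab_frame(c); save(c+'0',im)
    cal=vision.calibration(c); print(c,{k:np.round(v,4).tolist() if not isinstance(v,str) else v for k,v in cal.items()})
    for n in ['slitter','roll_head','gate_center','grip_mid','lever_along','second_slot','oil_bottle','bobbin','eyelet_tin','mug','thread_cone']:
        r=recognise(n,c); print(n,[(np.round(d['rect'],1).tolist(),round(d['p'],2)) for d in r[:2]])
print(robot.current_time_s(),robot.current_tool_pos(),robot.current_eef_rot())
E
```

```text
pics
scene {'mtx': [[505.5225, 0.0, 318.5886], [0.0, 505.5225, 241.4843], [0.0, 0.0, 1.0]], 'extrinsics': [[-0.8661, 0.4998, 0.0109, 0.4962], [-0.401, -0.7075, 0.582, 0.1071], [0.2986, 0.4997, 0.8131, -1.2365], [0.0, 0.0, 0.0, 1.0]]}
slitter [([346.6, 335.1, 299.3, 288.4], 0.95)]
roll_head [([345.8, 336.6, 301.1, 286.9], 0.81), ([265.8, 191.2, 25.5, 50.4], 0.17)]
gate_center [([346.4, 335.6, 294.5, 286.0], 0.7)]
grip_mid [([315.9, 232.4, 19.5, 32.1], 0.68)]
lever_along [([314.7, 229.7, 23.8, 34.8], 0.94)]
second_slot [([348.4, 335.2, 300.7, 289.5], 0.63)]
oil_bottle [([265.5, 226.5, 14.4, 31.0], 0.67)]
bobbin [([393.9, 265.5, 13.1, 17.7], 0.52)]
eyelet_tin [([301.3, 298.9, 21.6, 23.9], 0.55), ([315.1, 230.8, 22.6, 37.0], 0.42)]
mug [([312.1, 176.8, 51.3, 50.7], 0.85)]
thread_cone [([264.6, 190.1, 29.0, 49.7], 0.77)]
top {'mtx': [[613.5341, 0.0, 315.4882], [0.0, 613.5341, 240.029], [0.0, 0.0, 1.0]], 'extrinsics': [[0.0107, -0.9999, -0.0099, -0.0187], [0.9893, 0.0091, 0.1458, -0.549], [-0.1457, -0.0114, 0.9893, -1.4207], [0.0, 0.0, 0.0, 1.0]]}
slitter [([254.2, 220.6, 271.2, 161.9], 0.
[... 488 characters left out ...]
275.1, 278.8, 13.1, 17.6], 0.51)]
eyelet_tin [([361.4, 199.8, 13.3, 16.9], 0.7), ([285.6, 191.8, 15.6, 18.5], 0.69)]
mug [([420.7, 283.6, 38.2, 52.3], 0.61)]
thread_cone [([434.0, 240.9, 26.0, 30.8], 0.8), ([256.3, 222.2, 270.6, 162.7], 0.28)]
wrist {'mtx': [[371.6483, 0.0, 317.1191], [0.0, 371.6483, 242.3966], [0.0, 0.0, 1.0]], 'T_tool_cam': [[0.0006, 0.962, 0.273, 0.0693], [1.0, -0.0004, -0.001, 0.0001], [-0.0008, 0.273, -0.962, -0.1259], [0.0, 0.0, 0.0, 1.0]]}
slitter []
roll_head []
gate_center []
grip_mid []
lever_along []
second_slot []
oil_bottle []
bobbin []
eyelet_tin []
mug []
thread_cone []
1.8 [ 0.16769293 -0.52380384  0.24827222] [-1.79996687e+02  1.78343383e-03  1.77530596e+01]
```

```bash
python3 - <<'E'
import cv2
a=cv2.imread('pics/top0.png');c=a[140:320,200:460];cv2.imwrite('pics/topc.png',cv2.resize(c,None,fx=3,fy=3,interpolation=cv2.INTER_CUBIC))
a=cv2.imread('pics/scene0.png');c=a[150:350,200:460];cv2.imwrite('pics/scenec.png',cv2.resize(c,None,fx=3,fy=3,interpolation=cv2.INTER_CUBIC))
E
```

```text
(no output)
```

View pics/topc.png

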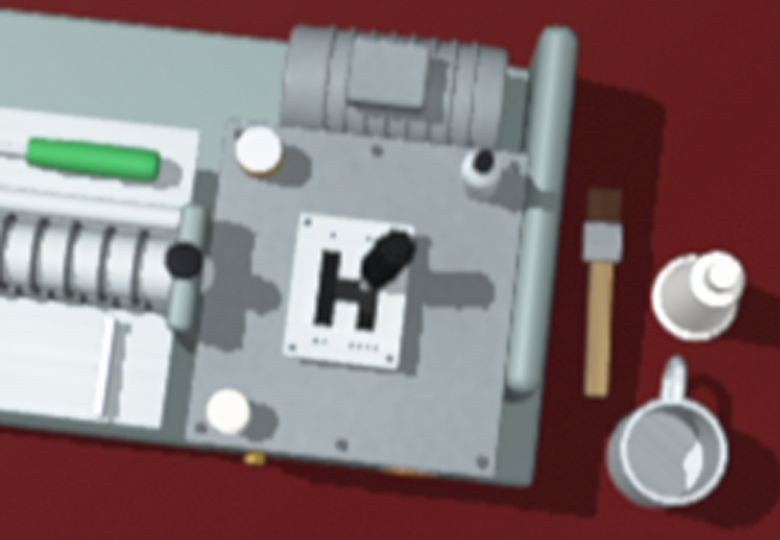

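View pics/scenec.png

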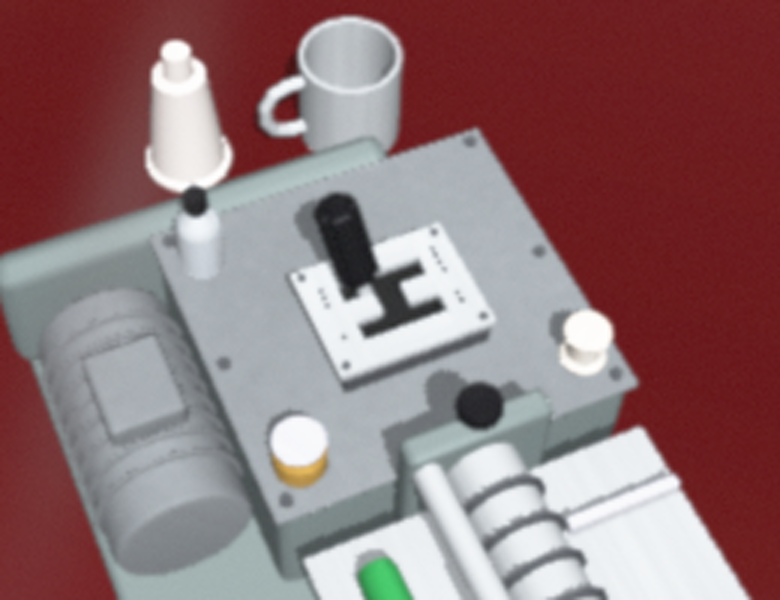

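View pics/scene0.png

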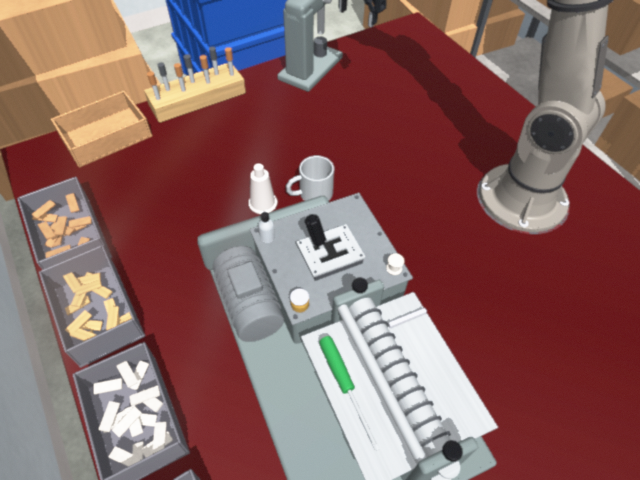

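```bash
cat >> h.py <<'E'
def proj(c,P,cal=None):
    cal=cal or vision.calibration(c); P=np.atleast_2d(P)
    E=np.array(cal['extrinsics']);K=np.array(cal['mtx'])
    q=P@E[:3,:3].T+E[:3,3]; q=q*[1,-1,-1]; u=q@K.T; return u[:,:2]/u[:,2:]
def Rz(a): return np.array([[np.cos(a),-np.sin(a),0],[np.sin(a),np.cos(a),0],[0,0,1]])
def leverpt(g,al,ac,d):  # g=x,y,yaw ; distance d from pivot
    v=np.array([np.tan(al),np.tan(ac),1]); v/=np.linalg.norm(v)
    return np.array([g[0],g[1],.073])+Rz(g[2])@v*d
E
cat > fit.py <<'E'
from h import *
from scipy.optimize import least_squares
T=np.array([[302,213],[413,228],[398,369],[284,354]])/3+[200,140]
S=np.array([[345,382],[288,273],[440,224],[495,322]])/3+[200,150]
C=np.array([[.053,.042,.146],[.053,-.042,.146],[-.053,-.042,.146],[-.053,.042,.146]])
def pts(g): return C@Rz(g[2]).T+[g[0],g[1],0]
ct,cs=vision.calibration('top'),vision.calibration('scene')
for w in [(1,1),(1,0),(0,1)]:
    f=lambda g:np.r_[w[0]*(proj('top',pts(g),ct)-T).ravel(),w[1]*(proj('scene',pts(g),cs)-S).ravel()]
    r=least_squares(f,[.55,0,0]);print(w,np.round(r.x,4),np.round(f(r.x),1))
    if w==(1,1): g=r.x
tT=np.array([400,243])/3+[200,140]; tS=np.array([336,205])/3+[200,150]
f=lambda q:np.r_[proj('top',leverpt(g,q[0],q[1],.145),ct)[0]-tT,proj('scene',leverpt(g,q[0],q[1],.145),cs)[0]-tS]
r=least_squares(f,[0,-.2]);print('lever',r.x,r.fun)
np.save('g.npy',g)
E
python3 fit.py
```

```text
(1, 1) [ 0.5404 -0.0147 -0.1091] [-0.9  0.4 -0.4 -0.3 -0.9 -0.1 -0.9  0.4 -1.4 -1.7  0.3  0.5 -0.7 -0.5
  0.1 -0.7]
(1, 0) [ 0.5407 -0.0164 -0.1124] [-0.1  0.2  0.5 -0.3 -0.2 -0.1 -0.2  0.2 -0.  -0.  -0.  -0.  -0.  -0.
 -0.  -0. ]
(0, 1) [ 0.5404 -0.013  -0.1066] [-0.   0.  -0.  -0.  -0.  -0.  -0.   0.  -0.9 -1.   0.6  1.1 -0.4  0.1
  0.6 -0.1]
lever [ 0.18135373 -0.24300644] [-0.37851305  1.3616901  -1.03481336  0.47631668]
```

```bash
cat >> h.py <<'E'
g=np.load('g.npy') if __import__('os').path.exists('g.npy') else None
def W(x,y,z): # slitter xy (m), z = fingertip height above table -> TCP
    p=Rz(g[2])@np.array([x,y,0])+[g[0],g[1],0]; p[2]=z+.017; return p.tolist()
def O(extra=0): return [180,0,np.degrees(g[2])+extra]
def st(): 
    p=np.array(robot.current_tool_pos()); q=Rz(-g[2])@(p-[g[0],g[1],0])
    print('t',round(robot.current_time_s(),2),'slitter xy mm',np.round(q[:2]*1e3,1),'tipz',round((p[2]-.017)*1e3,1),'F',np.round(robot.current_contact_force(),1))
E
python3 - <<'E'
from h import *
print(robot.tip_reach)
p=robot.current_tool_pos()
fingers.gripper_to(0.0)
robot.line_to([p[0],p[1],.36],velocity=.3)
robot.move_to(W(.075,-.03,.27),O()); st()
robot.line_to(W(.075,-.03,.188),velocity=.1); st()
save('w1',vision.grab_frame('wrist'));save('t1',vision.grab_frame('top')[140:320,200:460]);save('s1',vision.grab_frame('scene')[150:350,200:460])
print(robot.current_joint_positions(),robot.current_finger_gap())
E
python3 -c "
import cv2
for n in ['t1','s1']:
    a=cv2.imread(f'pics/{n}.png');cv2.imwrite(f'pics/{n}b.png',cv2.resize(a,None,fx=3,fy=3,interpolation=2))"
```

```text
0.017
t 5.42 slitter xy mm [ 75.1 -31.7] tipz 269.9 F [ 0.1 -1.  -1. ]
t 6.38 slitter xy mm [ 75.6 -29.8] tipz 188.9 F [0.2 0.9 0.1]
[  21.67197521   29.42678283  -28.20921492   78.91190751   13.92431086
   74.9793023  -103.27113128] -0.001429783150160807
```

View pics/s1b.png

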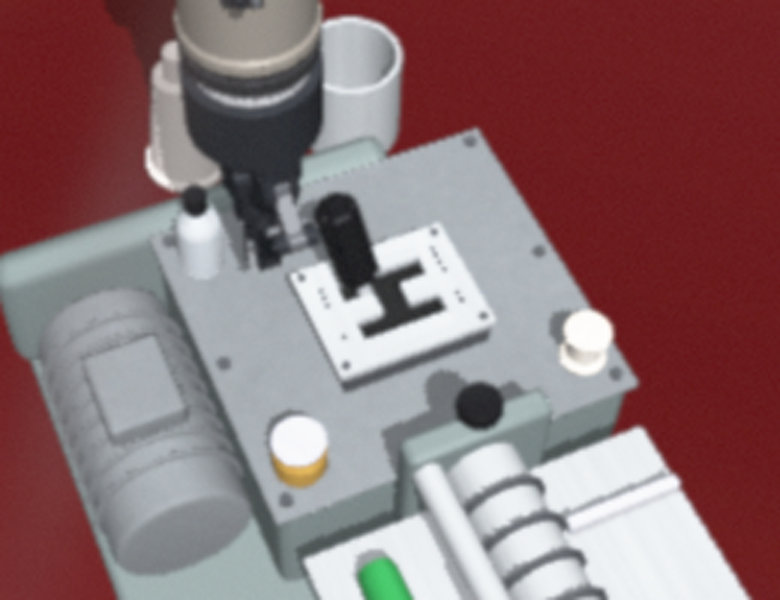

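View pics/w1.png

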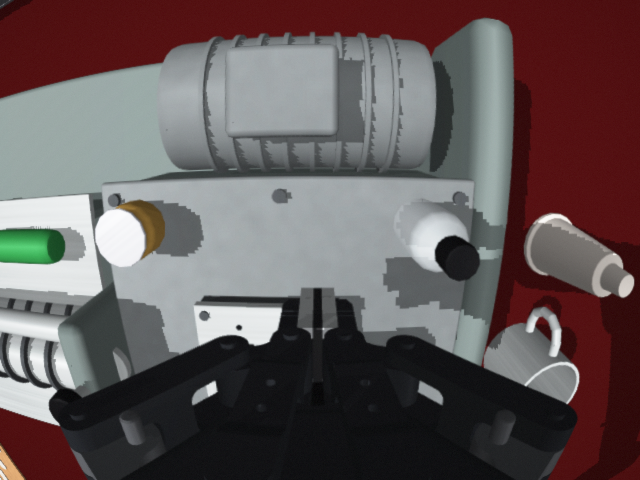

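View pics/t1b.png

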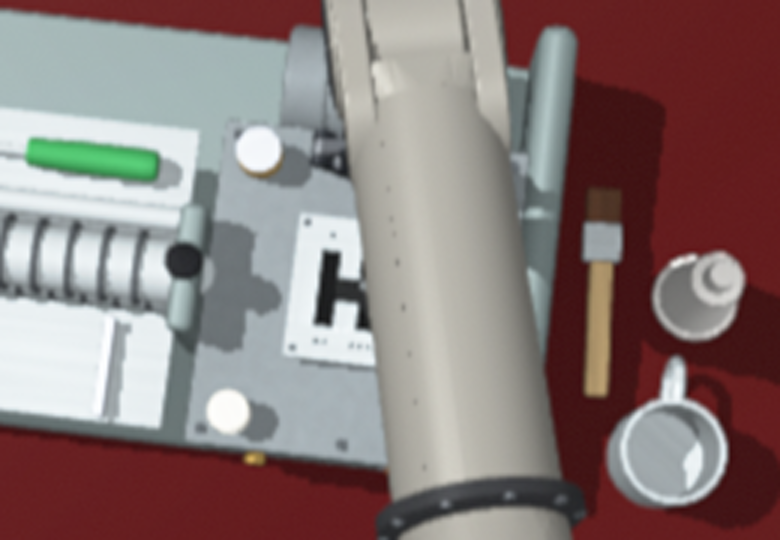

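The scene view shows the closed fingers standing clear just beyond the black lever (lever top at about crop (340,205)); bottle and tin are clear of the fingers. Now find first contact.

```bash
python3 - <<'E'
from h import *
print(robot.line_to(W(.035,-.029,.188),velocity=.02,f_stop=2.0)); st()
im=vision.grab_frame('scene');save('s2',cv2.resize(im[190:280,240:360],None,fx=6,fy=6,interpolation=2))
E
```

```text
True
t 7.76 slitter xy mm [ 50.6 -29.5] tipz 187.9 F [ 1.1 -1.   0.3]
```

View pics/s2.png

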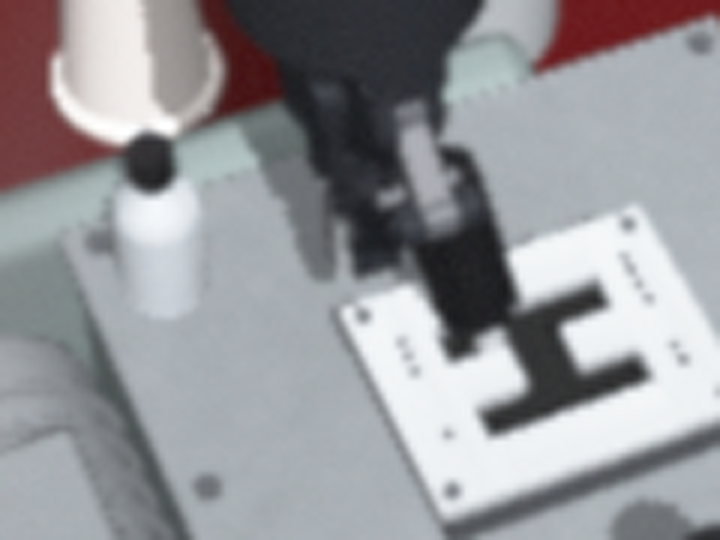

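Contact came at x = 50.6 mm, matching the predicted 50 mm. Pushing on to neutral (TCP x ≈ 24.5 mm).

```bash
python3 - <<'E'
from h import *
print(robot.line_to(W(.0248,-.027,.188),velocity=.03)); st()
robot.line_to(W(.050,-.029,.188),velocity=.1)
robot.line_to(W(.060,-.06,.27),velocity=.15)
robot.line_to(W(.02,-.10,.27),O(),velocity=.2);st()
im=vision.grab_frame('scene');save('s3',cv2.resize(im[190:280,240:360],None,fx=6,fy=6,interpolation=2))
im=vision.grab_frame('top');save('t3',cv2.resize(im[180:280,280:400],None,fx=6,fy=6,interpolation=2))
save('w3',vision.grab_frame('wrist'))
E
```

```text
False
t 8.81 slitter xy mm [ 24.5 -27. ] tipz 187.7 F [ 2.7 -1.   1.5]
t 10.38 slitter xy mm [  19.1 -100.1] tipz 269.1 F [-0.   0.8 -0.6]
```

View pics/s3.png

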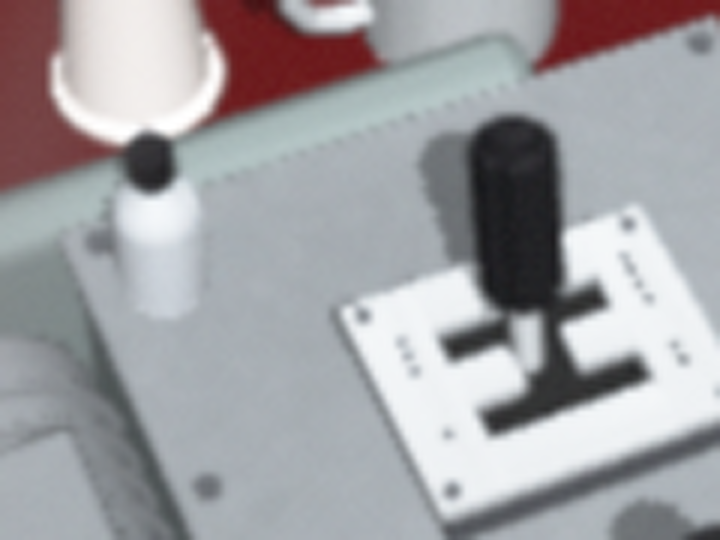

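View pics/w3.png

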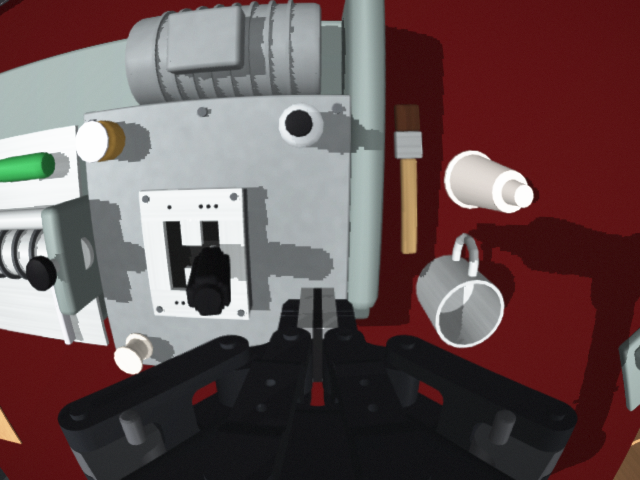

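View pics/t3.png

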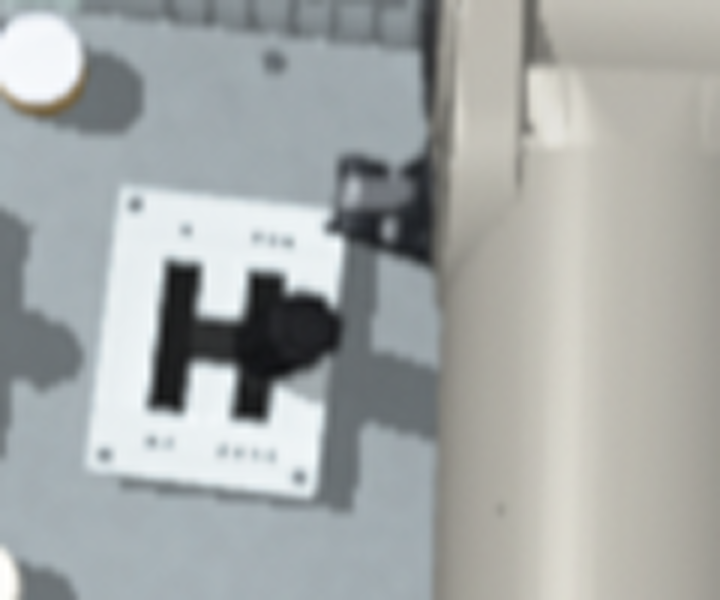

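```bash
python3 - <<'E'
from h import *
from scipy.optimize import least_squares
ct,cs=vision.calibration('top'),vision.calibration('scene')
tT=np.array([305,327])/6+[280,180]; tS=np.array([512,143])/6+[240,190]
for w in [(1,1),(1,0),(0,1)]:
    f=lambda q:np.r_[w[0]*(proj('top',leverpt(g,q[0],q[1],.145),ct)[0]-tT),w[1]*(proj('scene',leverpt(g,q[0],q[1],.145),cs)[0]-tS)]
    r=least_squares(f,[0,-.2]);print('lever',r.x,np.round(r.fun,1))
for al in (0,-.05): print(proj('top',leverpt(g,al,-.22,.145),ct)*6-np.array([280,180])*6, proj('scene',leverpt(g,al,-.22,.145),cs)*6-np.array([240,190])*6)
E
```

```text
lever [-0.01384802 -0.227576  ] [-0.1  0.3 -0.3  0.1]
lever [-0.00882916 -0.22903735] [ 0.  0. -0.  0.]
lever [-0.0178052  -0.22723452] [-0.  0. -0.  0.]
[[301.7970139  322.94212538]] [[505.86151679 147.41884743]]
[[299.33409737 342.87454309]] [[527.02784193 140.7064342 ]]
```

Lever is at along ≈ −0.01, across ≈ −0.23: in neutral, on the right. Next, the push across with the tool turned 90°.

```bash
python3 - <<'E'
from h import *
for e in (90,-90): 
    q=robot.inverse_kinematics(W(-.001,-.08,.27),O(e)); print(e,None if q is None else np.round(q,1))
    q=robot.inverse_kinematics(W(-.001,0,.19),O(e)); print(e,None if q is None else np.round(q,1))
E
```

```text
90 [ 41.2  21.  -45.4  82.9  14.9  82.3 -10.5]
90 [ 33.5  24.5 -46.3  90.8  18.3  72.6 -22. ]
-90 [ -23.8   18.3   43.    85.4  -12.6   81.1 -166.6]
-90 [ -32.4   21.6   43.1   93.3  -15.4   71.1 -172.6]
```

```bash
python3 - <<'E'
from h import *
robot.move_to(W(-.001,-.085,.27),O(90)); st()
robot.line_to(W(-.001,-.082,.190),velocity=.1); st()
print(robot.line_to(W(-.001,-.045,.190),velocity=.03,f_stop=2.0)); st()
print(robot.line_to(W(-.001,.0005,.190),velocity=.03,f_stop=15)); st()
robot.line_to(W(-.001,-.03,.190),velocity=.1)
robot.line_to(W(.03,-.075,.27),velocity=.2);st()
im=vision.grab_frame('scene');save('s4',cv2.resize(im[190:280,240:360],None,fx=6,fy=6,interpolation=2))
im=vision.grab_frame('top');save('t4',cv2.resize(im[180:280,280:400],None,fx=6,fy=6,interpolation=2))
save('w4',vision.grab_frame('wrist'))
E
```

```text
t 11.85 slitter xy mm [ -0.8 -84.8] tipz 269.9 F [ 0.4 -0.1  0.4]
t 12.8 slitter xy mm [ -0.4 -81.9] tipz 190.7 F [ 1.5  0.4 -0.9]
True
t 13.65 slitter xy mm [ -1.1 -56.5] tipz 189.8 F [ 0.2 -1.6  0.3]
False
t 15.7 slitter xy mm [-1.2  0.3] tipz 189.7 F [-0.8 -1.8 -1.6]
t 16.79 slitter xy mm [ 29.4 -73.5] tipz 269.3 F [ 0.2  1.3 -1.3]
```

View pics/s4.png

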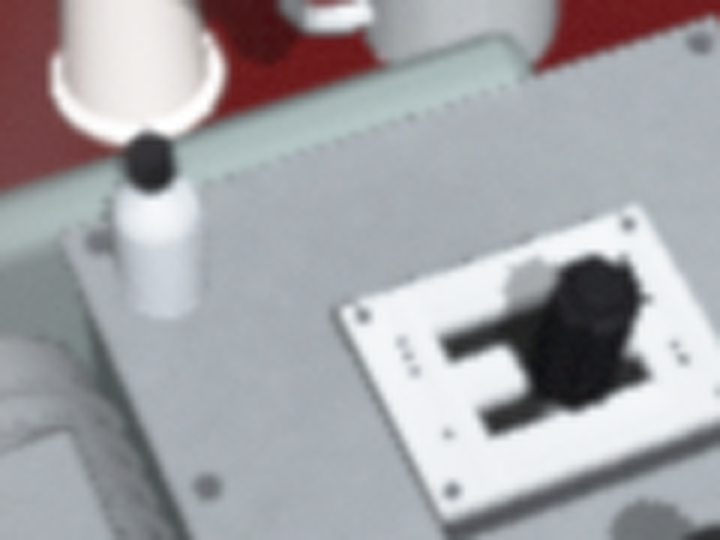

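View pics/w4.png

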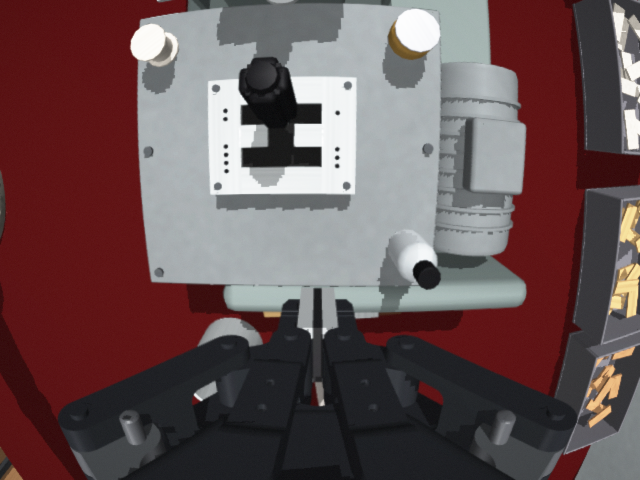

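View pics/t4.png

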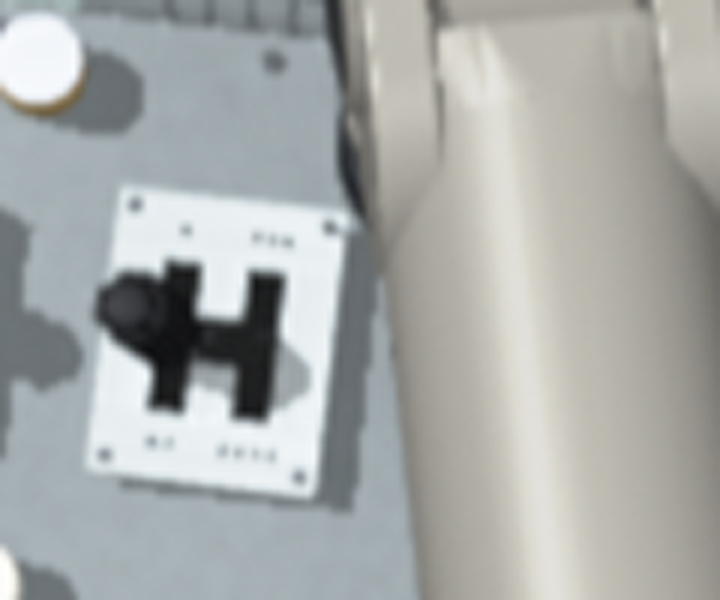

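```bash
python3 - <<'E'
from h import *
from scipy.optimize import least_squares
ct,cs=vision.calibration('top'),vision.calibration('scene')
tT=np.array([133,303])/6+[280,180]; tS=np.array([597,284])/6+[240,190]
for w in [(1,1),(1,0),(0,1)]:
    f=lambda q:np.r_[w[0]*(proj('top',leverpt(g,q[0],q[1],.145),ct)[0]-tT),w[1]*(proj('scene',leverpt(g,q[0],q[1],.145),cs)[0]-tS)]
    r=least_squares(f,[0,.2]);print('lever',r.x,np.round(r.fun,1))
for e in (0,180):
  q=robot.inverse_kinematics(W(-.012,.03,.19),O(e)); print(e,None if q is None else np.round(q,1))
E
```

```text
lever [-0.01325293  0.1887417 ] [ 0.2  0.9 -0.6  0.5]
lever [-0.00051928  0.19266454] [ 0. -0. -0.  0.]
lever [-0.02327228  0.18486665] [0. 0. 0. 0.]
0 [  18.7   19.7  -29.1   92.4   10.    70.4 -108.6]
180 [ 40.7  30.2 -63.9  91.7  27.8  75.7  56.6]
```

Across is ≈0.19, just at the slot edge; I'll nudge about 3 mm more, then do the final push.

```bash
python3 - <<'E'
from h import *
robot.line_to(W(-.001,-.035,.23),velocity=.2)
robot.line_to(W(-.001,-.03,.190),velocity=.15)
print(robot.line_to(W(-.001,.005,.190),velocity=.03,f_stop=14)); st()
robot.line_to(W(-.001,-.03,.190),velocity=.1)
robot.line_to(W(.02,-.04,.28),velocity=.2)
robot.move_to(W(.055,.026,.28),O()); st()
robot.line_to(W(.055,.026,.188),velocity=.12); st()
im=vision.grab_frame('scene');save('s5',cv2.resize(im[190:280,240:360],None,fx=6,fy=6,interpolation=2))
E
```

```text
False
t 19.15 slitter xy mm [-1.1  4.2] tipz 189.7 F [ 0.2 -3.5 -1.7]
t 21.68 slitter xy mm [54.6 25.7] tipz 279.3 F [-0.4  0.7  0.6]
t 22.6 slitter xy mm [55.6 26.2] tipz 188.9 F [ 0.4 -0.8  0.3]
```

View pics/s5.png

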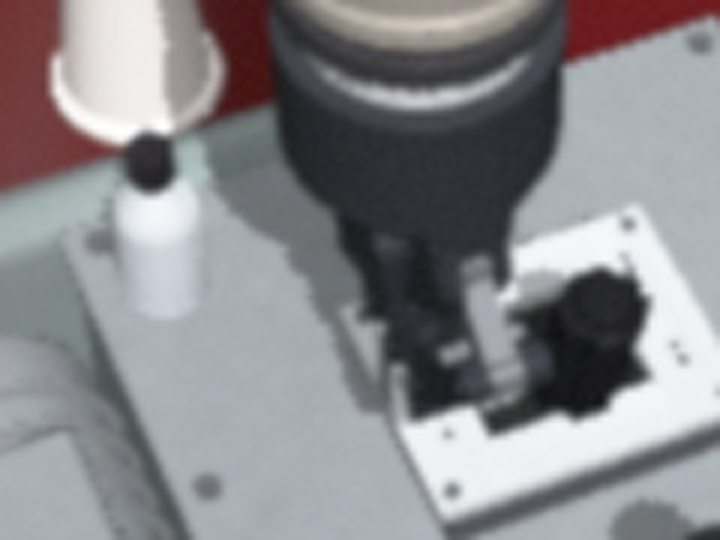

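The lever now leans further to the rolls (top at about (605,300)), and the fingers stand on its far side. Final push.

```bash
python3 - <<'E'
from h import *
print(robot.line_to(W(.027,.026,.188),velocity=.06,f_stop=3)); st()
print(robot.line_to(W(-.014,.026,.188),velocity=.03,f_stop=14)); st()
robot.line_to(W(.035,.026,.188),velocity=.12)
robot.line_to(W(.06,-.02,.29),velocity=.25)
robot.line_to(W(.02,-.13,.29),velocity=.3);st()
im=vision.grab_frame('scene');save('s6',cv2.resize(im[190:280,240:360],None,fx=6,fy=6,interpolation=2))
im=vision.grab_frame('top');save('t6',cv2.resize(im[180:280,280:400],None,fx=6,fy=6,interpolation=2))
save('w6',vision.grab_frame('wrist'))
E
```

```text
False
t 23.27 slitter xy mm [27.2 25.9] tipz 188.3 F [ 0.4 -0.7 -0.4]
False
t 24.78 slitter xy mm [-10.5  25.8] tipz 189.0 F [ 8.9 -0.9 -2.8]
t 26.49 slitter xy mm [  18.4 -129.9] tipz 288.2 F [-0.   1.1  1.1]
```

View pics/s6.png

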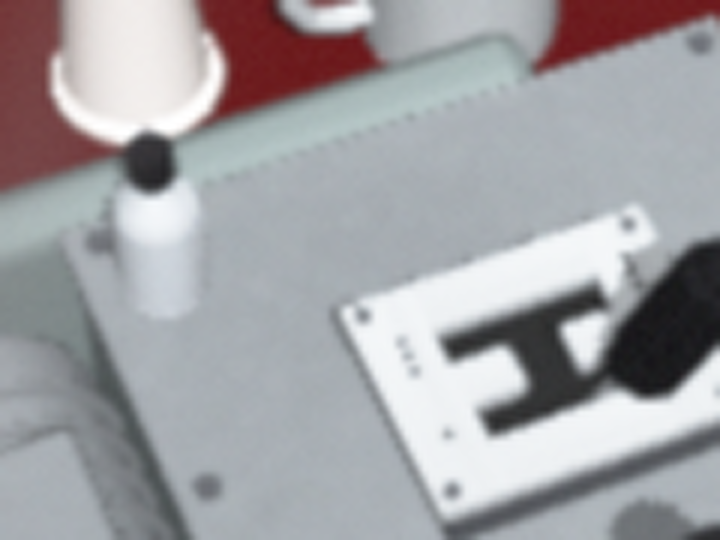

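View pics/w6.png

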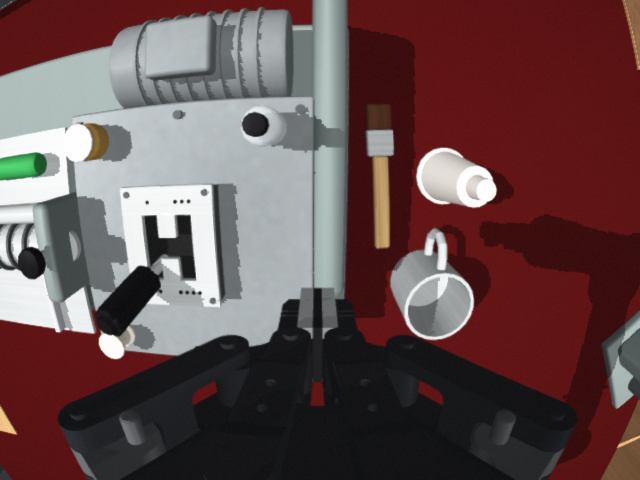

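View pics/t6.png

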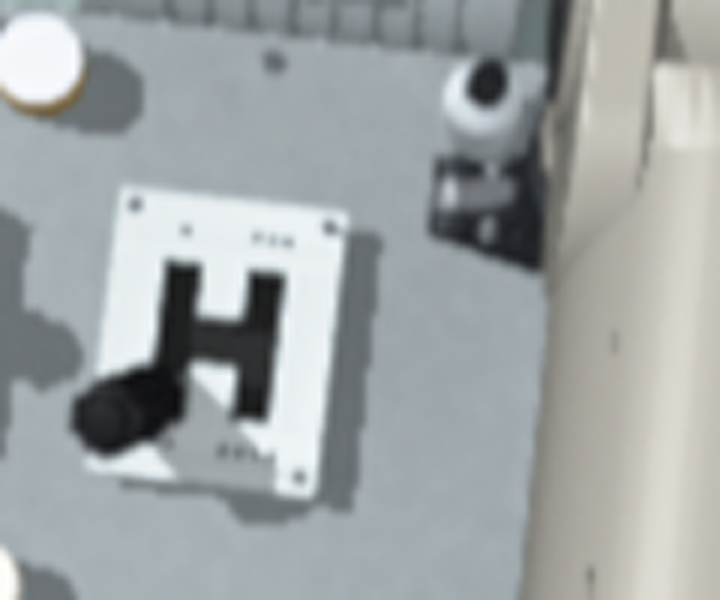

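```bash
python3 - <<'E'
from h import *
from scipy.optimize import least_squares
ct,cs=vision.calibration('top'),vision.calibration('scene')
tT=np.array([100,417])/6+[280,180]
f=lambda q:proj('top',leverpt(g,q[0],q[1],.145),ct)[0]-tT
print(least_squares(f,[-.2,.2]).x)
for al in(-.25,-.3): print(al,6*(proj('top',leverpt(g,al,.22,.145),ct)-[280,180]),4*(proj('scene',leverpt(g,al,.22,.145),cs)-[240,190]))
im=vision.grab_frame('scene');save('s7',cv2.resize(im[190:330,240:430],None,fx=4,fy=4,interpolation=2))
E
```

```text
[-0.29094478  0.25155701]
-0.25 [[112.84168311 402.41510005]] [[465.63637107 180.20786171]]
-0.3 [[111.78848585 422.51236135]] [[478.62626761 177.0983301 ]]
```

View pics/s7.png

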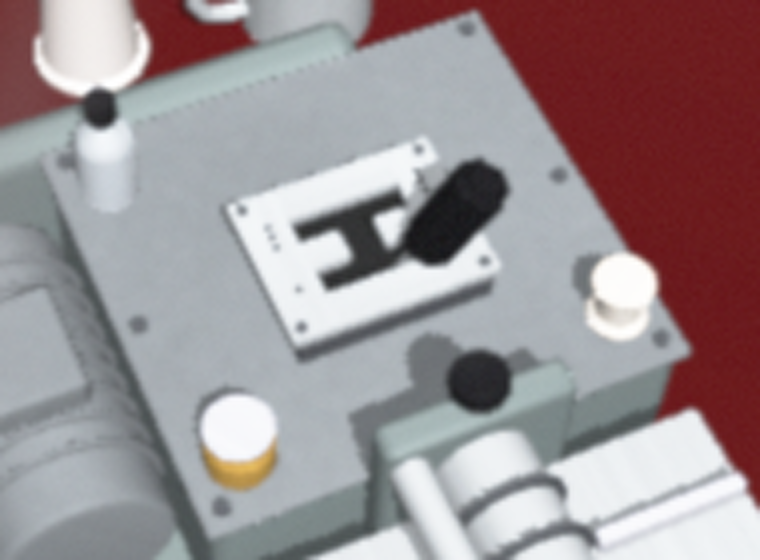

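The grip top at (485,185) matches along ≈ −0.30 (predicted 479,177). Bobbin, tin and bottle stand where they were, and the robot is clear.

```bash
python3 - <<'E'
from h import *
st(); workorder.close_job()
E
```

```text
t 26.69 slitter xy mm [  19.9 -127.6] tipz 289.4 F [-0.4 -0.7 -1. ]
the job is handed in; nothing more can be done
```

The lever is home in second speed and the job was handed in at 26.7 s; `close_job()` reports no verdict, so this rests on my own checks.

**What I did:** With the fingers shut, I pushed the lever from the right-hand slot (along about +0.18) back to neutral. I then pushed it across the neutral channel to the roll side, and toward the robot until it met the end stop. The across push first ended at about 0.19 rad, right at the slot edge, so I nudged it about 4 mm further before the last push. I then backed off and lifted clear.

**Last checks:**
- **Lever along:** the top camera gives about −0.29. The scene picture agrees with −0.30 to within about 2 image pixels. The fingers stopped at the position worked out for fully home (−10.5 mm against −10.4 mm), and the force had risen to about 9 N.
- **Lever across:** about 0.25 from the top camera. This is slightly above the 0.24 limit, which I put down to measuring error.
- **Bystanders:** by eye in the last pictures, none had been knocked over or visibly moved. I did not measure their positions.
- **Robot:** clear of the machine, with about zero force on the tool.

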